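Set up the stepped mould and the pin crown

ROBOT

A 7-joint arm with a two-finger parallel gripper is mounted at the origin on the work surface. World frame = base frame: x ahead of the robot, y to its left, z up, the work surface at z = 0. Lengths are in m, angles in rad, forces in N, time in s.
With the tool pointing down it reaches from about 0.425 to 0.925 m from the base axis. Payload 6.8 kg.
Tool frame: the origin (TCP) lies between the finger pads; the fingertips stand 22 mm ahead of it and the grasp point (between the pads) lies 3 mm ahead of it; z points along the fingers, y is the direction in which the jaws open and shut (so a half turn about z gives the same grasp; the last joint's range is limited). The gripper opens to 85 mm and grips with 20 to 120 N. Pads are 22 mm wide; open, the fingers measure 114 mm over their backs; the gripper's body (76 mm by 85 mm) begins 54 mm behind the grasp point. The pads swing forward as they close: fully open they stand 13 mm farther back than shut.
Start: joints at [-1.229, 0.477, 0.022, 1.555, -0.011, 1.109, -0.083], TCP at [0.293, 0.608, 0.253] pointing down, gripper open.
Joint ranges: [-2.96, 2.96], [-0.34, 2.1], [-1.41, 1.46], [0.24, 2.44], [-1.37, 4.51], [0.17, 1.92], [-2.96, 2.96]. Speed limits (rad/s): [2.39, 2.39, 3.14, 3.14, 3.14, 3.14, 3.14].

INTERFACE

Orientations are given as a unit quaternion [w, x, y, z].
In Python, from station import bot gives the robot as it stands. The module is installed in compiled form; this text tells all that it offers.
- The arm moves only by the tool drive_tool, never from a script. Its argument "series" is one flat list of numbers, 7 for each row, row after row: the opening, from -1 (shut) to 1 (fully open), then the shift along the tool's x, y, z in mm, then the turn, a rotation vector about the tool's x, y, z in rad. In form: [jaw, x, y, z, wx, wy, wz, jaw, x, y, z, wx, wy, wz, ...]. A call has 1 to 12 rows; each row shifts and turns the commanded pose from where the row before left it, along the tool's axes as they then stand; what a row does not reach is not made up. A row lasts 1/8 s, in which the tool goes at most 62.5 mm and 10.7 degrees, less where a joint would pass 70% of its speed; a pose out of reach is approached as far as the arm can. A call with a gripper value outside its range is refused whole. The fingers move at their own pace and stop on an object; "force" is the grip in N (left out, the last holds). Time passes only in rows, so rows that do not move let the fingers close. It gives the time, the measured TCP pose, the force and the opening at its end, in the units of the state.
- bot.get_obs(): the state, without advancing time (a new reading comes with each control period).
- bot.read_camera(name): name is "scene" or "top"; returns a dict with "pixels" (384x512x3 uint8, blue, green, red), "camera_matrix" (3x3 intrinsics, pixels), "rvec" (rotation vector, rad) and "tvec" (3), from world to camera coordinates, as OpenCV has them. Camera axes: x right, y down, z forward; pixel columns grow to the right and rows downward; lengths in m; the calibration is good to about 2 mm. A picture is of the moment at which its call begins. There is no depth.
- bot.hand_in(): hands the job in, once; it reports no verdict.
The state is a dict: "t": time; "q": joint angles; "joint_vel": joint speeds; "joint_torque": joint torques, N m; "eef_pos": TCP position; "tool_rot": TCP orientation; "contact_force": force on the tool from outside, world axes, zero at the start; "torque": the same for the moment, N m; "gripper_width": opening from 0.0 (shut) to 1.0 (fully open).
Only numpy, scipy, OpenCV 4.12 (cv2) and the standard library are available. Lean on these libraries where they do the work, as an engineer would, in place of code of your own. Each camera call takes 0.05 s, during which the arm holds its last target. There are 200 camera calls.

TASK

Get the moulds ready for the next piece of glass: build the stepped mould in the middle of the square stand, the widest wooden section first, then the middle one, then the narrowest on top, each upright and centred on the one below; and last of all stand the pin crown upright in the middle of the round stand. Set each piece down rather than dropping it, leave the finished stack standing straight, and do not disturb the gas can, the wooden block or the paddle.

Things in the scene. Friction and masses are not known exactly. Their poses are not given: they have to be found in the camera images.
- foot_ring: widest mould section: brown wooden ring standing upright with an open bore through it, outer diameter 64 mm, bore 40 mm, height 44 mm, two thin dark hoops; about 100 g. Origin: centre of its underside, z up along its axis. It can be gripped across its outside, any yaw.
- body_ring: middle mould section: brown wooden ring standing upright, outer diameter 54 mm, bore 32 mm, height 42 mm, one thin dark hoop; about 75 g. Origin: centre of its underside, z up along its axis.
- neck_ring: narrowest mould section: brown wooden ring standing upright, outer diameter 44 mm, bore 22 mm, height 40 mm, no hoop; about 50 g. Origin: centre of its underside, z up along its axis.
- crown: pin crown (optic mould): dark steel cup on a round foot with a circle of 14 upright pins on top, overall height 66 mm. Foot diameter 52 mm, waist 34 mm just above it, a cylindrical band of diameter 56 mm from 24 to 42 mm above the underside (grip it there, any yaw), pins from 42 to 66 mm within a diameter of 53 mm; about 350 g. Origin: centre of its underside, z up along its axis.
- square_stand: square stand: fixed dark steel plate, 115 x 115 x 12 mm, flat on the bench, grey disc marked at its middle, small bright studs at its corners. Origin: centre of its underside, x and y along its edges; its top is 12 mm above the origin.
- round_stand: round stand: fixed dark steel disc, diameter 112 mm, 10 mm thick, flat on the bench, grey disc marked at its middle. Origin: centre of its underside; its top is 10 mm above the origin.
- gas_can: bystander: upright yellow gas can, diameter 68 mm, 168 mm high with its brass neck. Origin: centre of its underside.
- wood_block: bystander: pale wooden block (a round hollowed cup, diameter 120 mm, height 60 mm) with a handle along its +y, reaching 240 mm from its centre. Origin: centre of the cup's underside.
- paddle: bystander: flat black paddle lying on the bench, blade 70 x 160 x 14 mm, with a handle towards its -y; 330 mm long in all, up to 24 mm high. Origin: on its underside on the long axis, 20 mm inside the blade's handle end.
There are look-alikes about, which are no part of the job. What is shaped like the neck_ring but blue is not meant.

How it is judged:
On the way, in this order (a step that is already met when the one before it is completed fails the run):
1. the widest section stands upright, released, centred on the square stand (horizontal distance between foot_ring and square_stand below 0.012 m and z of foot_ring in the frame of square_stand between 0.008 and 0.016 m and angle between foot_ring's own z axis and vertical below 0.1 rad and contact force between the fingers and foot_ring below 0.05 N and linear speed of foot_ring below 0.03 m/s and angular speed of foot_ring below 0.3 rad/s), for 0.2 s.
2. the middle section stands centred on the widest, released (all of step 1 and horizontal distance between body_ring and foot_ring below 0.008 m and z of body_ring in the frame of foot_ring between 0.04 and 0.048 m and angle between body_ring's own z axis and vertical below 0.1 rad and contact force between the fingers and body_ring below 0.05 N and linear speed of body_ring below 0.03 m/s and angular speed of body_ring below 0.3 rad/s), for 0.2 s.
3. the narrowest section stands centred on the middle one, released (all of step 2 and horizontal distance between neck_ring and body_ring below 0.008 m and z of neck_ring in the frame of body_ring between 0.038 and 0.046 m and angle between neck_ring's own z axis and vertical below 0.1 rad and contact force between the fingers and neck_ring below 0.05 N and linear speed of neck_ring below 0.03 m/s and angular speed of neck_ring below 0.3 rad/s), for 0.2 s.
4. the pin crown stands upright, released, centred on the round stand (all of step 3 and horizontal distance between crown and round_stand below 0.012 m and z of crown in the frame of round_stand between 0.006 and 0.014 m and angle between crown's own z axis and vertical below 0.1 rad and contact force between the fingers and crown below 0.05 N and linear speed of crown below 0.03 m/s and angular speed of crown below 0.3 rad/s), for 0.2 s.
At the end, for the whole second after the job is handed in: Widest section within 12 mm of the square stand's middle; middle and narrowest sections each within 8 mm of the axis of the one below; crown within 12 mm of the round stand's middle; each resting on its support (height within 4 mm), tilt under 0.1 rad, released and at rest (all of step 4); the robot touches nothing.
It fails at once if the gas can is pushed more than 25 mm or tipped (distance of gas_can from where it was at the start of the episode above 0.025 m or angle between gas_can's own z axis and vertical above 0.25 rad).
It fails at once if the wooden block is pushed more than 25 mm or tipped (distance of wood_block from where it was at the start of the episode above 0.025 m or angle between wood_block's own z axis and vertical above 0.25 rad).
It fails at once if the paddle is pushed more than 25 mm or tipped (distance of paddle from where it was at the start of the episode above 0.025 m or angle between paddle's own z axis and vertical above 0.25 rad).
It fails at once if a mould section or the crown is dropped or thrown (faster than 0.6 m/s with no finger on it: a fall of about 18 mm) ((contact force between the fingers and foot_ring below 0.01 N and linear speed of foot_ring above 0.6 m/s) or (contact force between the fingers and body_ring below 0.01 N and linear speed of body_ring above 0.6 m/s) or (contact force between the fingers and neck_ring below 0.01 N and linear speed of neck_ring above 0.6 m/s) or (contact force between the fingers and crown below 0.01 N and linear speed of crown above 0.6 m/s)).
It also fails if it takes over 106 s, if anything falls off the work surface, if the arm or the gripper's body presses on something with over 40 N, if the wrist force passes 120 N, or if a joint passes its speed limit or range.

## Working session

There is one attempt and no reset: what is moved stays moved. The work goes in short steps, Python scripts to look and compute and a tool call to move; the robot and the scene stay as the last step left them, time stands still between calls to the robot, and variables do not carry over. Pictures are saved under pics/ and viewed, about 12 in all and at most 16, crops included, and the job is handed in when it is done.

Besides the shell and the picture viewer there is one more tool, called after "Emit:" in YAML: its name, and indented under it one key for each argument. drive_tool: Moves the arm, as the interface text tells. Its arguments: {"type":"object","properties":{"series":{"type":"array"},"force":{"type":"number"}},"required":["series"]}

```bash
mkdir -p pics
cat > h.py <<'E'
import numpy as np, cv2
from station import bot
def cam(n):
    c=bot.read_camera(n); c['R']=cv2.Rodrigues(np.array(c['rvec'],float))[0]; c['t']=np.array(c['tvec'],float).ravel(); c['K']=np.array(c['camera_matrix'],float); return c
def ray(c,uv):
    d=c['R'].T@np.linalg.inv(c['K'])@np.array([uv[0],uv[1],1.]); return -c['R'].T@c['t'],d/np.linalg.norm(d)
def onz(c,uv,z):
    o,d=ray(c,uv); return o+d*(z-o[2])/d[2]
def proj(c,P):
    return cv2.projectPoints(np.array(P,float).reshape(-1,3),c['R'] @ np.eye(3) if 0 else np.array(c['rvec'],float),c['t'],c['K'],None)[0].reshape(-1,2)
def tri(c1,u1,c2,u2):
    o1,d1=ray(c1,u1);o2,d2=ray(c2,u2)
    s=np.linalg.lstsq(np.c_[d1,-d2],o2-o1,rcond=None)[0]
    a,b=o1+s[0]*d1,o2+s[1]*d2; return (a+b)/2,np.linalg.norm(a-b)
E
python3 - <<'E'
from h import *
np.set_printoptions(precision=4,suppress=True)
for n in('scene','top'):
    c=cam(n); print(n,c['K'].tolist(),ray(c,(256,192)))
    cv2.imwrite(f'pics/{n}0.png',cv2.resize(c['pixels'],(768,576),interpolation=cv2.INTER_CUBIC)); np.save(n+'0.npy',c,allow_pickle=True)
print(bot.get_obs())
E
```

```text
scene [[377.5435378760365, 0.0, 258.61765471809406], [0.0, 377.5435378760365, 195.40683775495788], [0.0, 0.0, 1.0]] (array([ 1.3209, -0.2533,  0.6892]), array([-0.7346,  0.2428, -0.6336]))
top [[367.69440470014695, 0.0, 252.9326655247644], [0.0, 367.69440470014695, 193.1907846360031], [0.0, 0.0, 1.0]] (array([ 0.5082, -0.0246,  0.9044]), array([ 0.0645, -0.0059, -0.9979]))
{'t': 0.1, 'q': array([-1.2291,  0.4777,  0.0224,  1.5563, -0.0115,  1.1093, -0.0831]), 'joint_vel': array([-0.0011, -0.0014,  0.    , -0.0032,  0.0003,  0.0008,  0.0013]), 'joint_torque': array([  0.0041, -59.7757,   1.6132, -28.1954,   0.0128,   0.005 ,
        -0.    ]), 'eef_pos': array([0.2933, 0.6074, 0.2524]), 'tool_rot': array([-0.0001,  0.223 ,  0.9748, -0.0008]), 'contact_force': array([-0.0141,  1.1488,  0.2073]), 'torque': array([-0.0174,  0.032 , -0.0057]), 'gripper_width': 0.9998362456177851}
```

View pics/scene0.png

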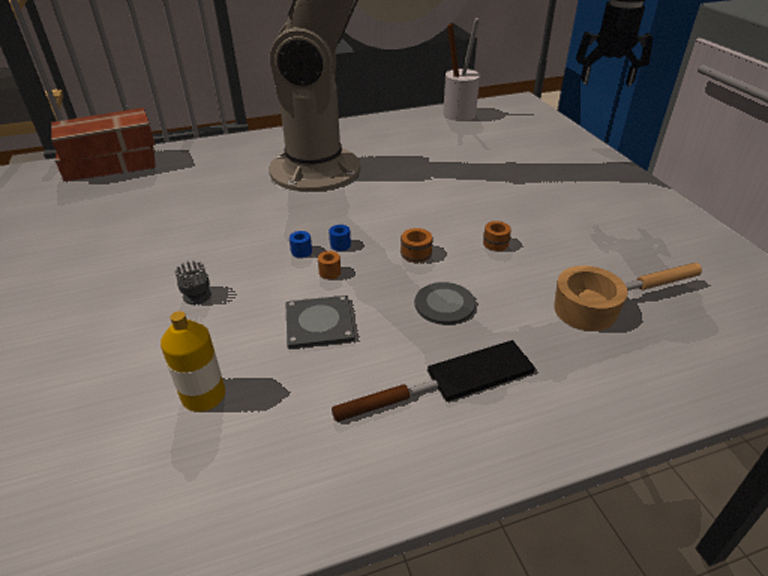

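View pics/top0.png

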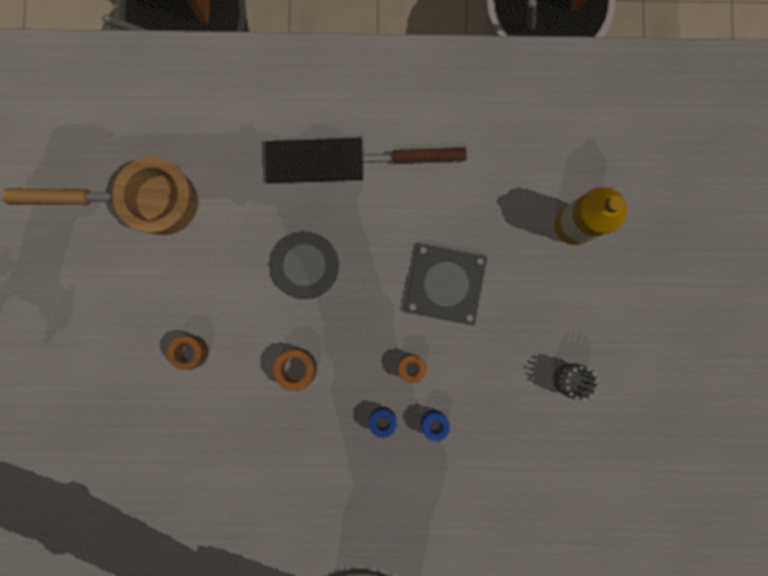

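Top view (768 px scale): foot ring (294,370), body ring (187,352), neck ring (412,369), crown (575,381), square stand (446,284) and round stand (304,264). The blue look-alikes are at (383,422) and (435,426). In the scene view the same order runs neck (329,264), foot (417,244), body (497,235), crown (193,283). Next I'll look at close crops with masks to fit the edges.

Run:
```python
from h import *
t=np.load('top0.npy',allow_pickle=True).item()['pixels'];s=np.load('scene0.npy',allow_pickle=True).item()['pixels']
def crop(im,u,v,w=24):
    u=int(u/1.5);v=int(v/1.5); return cv2.resize(im[v-w:v+w,u-w:u+w],(192,192),interpolation=cv2.INTER_NEAREST)
T=[(294,370),(187,352),(412,369),(580,381)];S=[(417,244),(497,235),(329,264),(193,283)]
im=np.vstack([np.hstack([crop(t,*p) for p in T]),np.hstack([crop(s,*p) for p in S])])
cv2.imwrite('pics/crops.png',np.clip(im*1.5,0,255).astype(np.uint8))
```

```text
(no output)
```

View pics/crops.png

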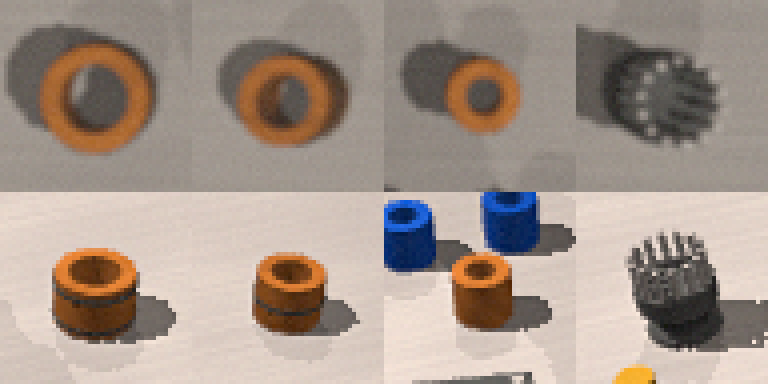

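```bash
cat > m.py <<'E'
from h import *
np.set_printoptions(precision=4,suppress=True)
def face(c,u,v,w=22,thr=None):
    "centre of the bright orange top face's outer outline near (u,v)"
    p=cv2.GaussianBlur(c['pixels'],(3,3),0)[v-w:v+w,u-w:u+w].astype(int)
    b,g,r=p[...,0],p[...,1],p[...,2]; o=(r-b>30)
    vals=r[o]; th=thr or cv2.threshold(vals.astype(np.uint8).reshape(-1,1),0,255,cv2.THRESH_OTSU)[0]
    m=(o&(r>th)).astype(np.uint8)
    cs,_=cv2.findContours(m,cv2.RETR_EXTERNAL,cv2.CHAIN_APPROX_NONE)
    h=cv2.convexHull(max(cs,key=cv2.contourArea)); e=cv2.fitEllipseDirect(max(cs,key=cv2.contourArea))
    return (e[0][0]+u-w,e[0][1]+v-w),e[1],th,o.sum()
def disc(c,u,v,w=16):
    p=cv2.GaussianBlur(c['pixels'],(3,3),0)[v-w:v+w,u-w:u+w]; g=cv2.cvtColor(p,cv2.COLOR_BGR2GRAY)
    th,m=cv2.threshold(g,0,255,cv2.THRESH_OTSU)
    n,l=cv2.connectedComponents(m); m=(l==l[w,w]).astype(np.uint8)
    cs,_=cv2.findContours(m,cv2.RETR_EXTERNAL,cv2.CHAIN_APPROX_NONE); e=cv2.fitEllipseDirect(max(cs,key=cv2.contourArea))
    return (e[0][0]+u-w,e[0][1]+v-w),e[1],th,m.sum()
E
python3 - <<'E'
from m import *
t=np.load('top0.npy',allow_pickle=True).item();s=np.load('scene0.npy',allow_pickle=True).item()
T=[(294,370),(187,352),(412,369)];S=[(417,244),(497,235),(329,262)]
for n,a,b,h in zip(['foot','body','neck'],T,S,[.044,.042,.040]):
    A=face(t,round(a[0]/1.5),round(a[1]/1.5));B=face(s,round(b[0]/1.5),round(b[1]/1.5),18)
    print(n,A,B);print('  tri',*tri(t,A[0],s,B[0]),'top@h',onz(t,A[0],h),'scene@h',onz(s,B[0],h))
for n,a,b,h in zip(['sq','rd'],[(446,284),(304,264)],[(319,318),(445,302)],[.012,.010]):
    A=disc(t,round(a[0]/1.5),round(a[1]/1.5),18);B=disc(s,round(b[0]/1.5),round(b[1]/1.5),15)
    print(n,A,B);print('  tri',*tri(t,A[0],s,B[0]),'top@h',onz(t,A[0],h),'scene@h',onz(s,B[0],h))
# crown
for c,u,v,k in((t,387,254,'T'),(s,129,188,'S')):
    g=cv2.cvtColor(c['pixels'],cv2.COLOR_BGR2GRAY)[v-20:v+20,u-20:u+24]; print(k);
    for r in range(0,40): print(v-20+r,' '.join('%3d'%x for x in g[r]))
E
```

```text
foot ((195.2032814025879, 246.86099243164062), (25.238094329833984, 26.188318252563477), 95.0, np.int64(443)) ((277.2699909210205, 157.00309371948242), (11.709996223449707, 21.056808471679688), 101.0, np.int64(375))
  tri [0.4336 0.1096 0.0427] 0.00036238916672393676 top@h [0.4338 0.1096 0.044 ] scene@h [0.4354 0.1087 0.044 ]
body ((122.20910453796387, 235.10691452026367), (21.299545288085938, 21.884063720703125), 88.0, np.int64(369)) ((331.51904296875, 151.41034507751465), (9.182188987731934, 17.920578002929688), 98.0, np.int64(301))
  tri [0.4579 0.2813 0.0405] 0.0005141599979760448 top@h [0.4581 0.281  0.042 ] scene@h [0.4599 0.2798 0.042 ]
neck ((275.0564422607422, 246.12692642211914), (17.07887840270996, 17.876712799072266), 98.0, np.int64(246)) ((217.78535842895508, 173.2790870666504), (10.381893157958984, 16.38469886779785), 100.0, np.int64(267))
  tri [ 0.4371 -0.0777  0.0296] 0.001877154929154251 top@h [ 0.4382 -0.0762  0.04  ] scene@h [ 0.4507 -0.0813  0.04  ]
sq ((297.29948806762695, 188.95361137390137), (28.5919246673584, 29.102968215942383), 71.0, np.uint64(695)) ((212.0
[... 14245 characters left out ...]
 144 145 145 147 147 151 152 139 137 137 137 137 137 139 141 143 144 143 143 143 145 146 145 145 144 143 142 153 152 149 147 146 148 147 147 149 150 149 148 148
205 146 144 147 148 148 150 148 149 149 149 147 137 135 137 137 138 138 138 140 140 141 141 140 140 139 137 138 137 138 138 134 147 148 146 147 149 148 148 148 149 148 147 148 146
206 149 148 149 147 146 145 147 146 146 146 136 135 136 139 139 141 139 138 138 138 135 134 136 136 136 134 135 134 137 136 137 149 149 148 149 148 148 146 148 148 147 148 148 146
207 147 146 146 145 145 147 146 147 142 139 134 132 135 139 136 137 136 133 136 137 135 135 134 134 136 137 138 138 138 137 149 149 149 150 150 148 150 149 149 146 147 146 146 146
```

Run:
```python
from m import *
t=np.load('top0.npy',allow_pickle=True).item();s=np.load('scene0.npy',allow_pickle=True).item()
A=face(t,275,246);
for th in(115,125): B=face(s,219,174,18,th);print('neck',B[:3],*tri(t,A[0],s,B[0]))
print('crown',*tri(t,(384.5,254.5),s,(128,184)),onz(t,(384.5,254.5),.042),onz(s,(128,184),.042))
P=onz(t,(384.5,254.5),.042)
th=np.linspace(0,2*np.pi,60)
def circ(c,r,z): return np.c_[c[0]+r*np.cos(th),c[1]+r*np.sin(th),0*th+z]
out=[]
for c,(u,v) in((t,(387,254)),(s,(129,188))):
    k=12;w=24;im=cv2.resize(c['pixels'][v-w:v+w,u-w:u+w],None,fx=k,fy=k,interpolation=cv2.INTER_NEAREST);im=np.clip(im*1.5,0,255).astype(np.uint8)
    dx=(0,0) if c is t else (.0013,-.0009)
    for r,z,col in((.026,0,(0,0,255)),(.028,.042,(0,255,0)),(.0265,.066,(255,255,0))):
        q=(proj(c,circ(P[:2]+dx,r,z))-[u-w,v-w]+.5)*k; cv2.polylines(im,[q.astype(int)],True,col,1)
    out.append(im[:, :])
cv2.imwrite('pics/crown.png',cv2.resize(np.hstack(out),(800,400),interpolation=cv2.INTER_AREA))
```

```text
neck ((218.67752647399902, 171.02512454986572), (7.7990288734436035, 14.91845417022705), 115) [ 0.4381 -0.0759  0.0381] 0.0006806948109395416
neck ((218.83576583862305, 170.7437620162964), (6.9402031898498535, 14.84316349029541), 125) [ 0.4382 -0.0757  0.0392] 0.0011342290733035228
crown [ 0.4234 -0.3297  0.0451] 0.00033591831830450856 [ 0.4231 -0.3307  0.042 ] [ 0.4189 -0.3303  0.042 ]
```

View pics/crown.png

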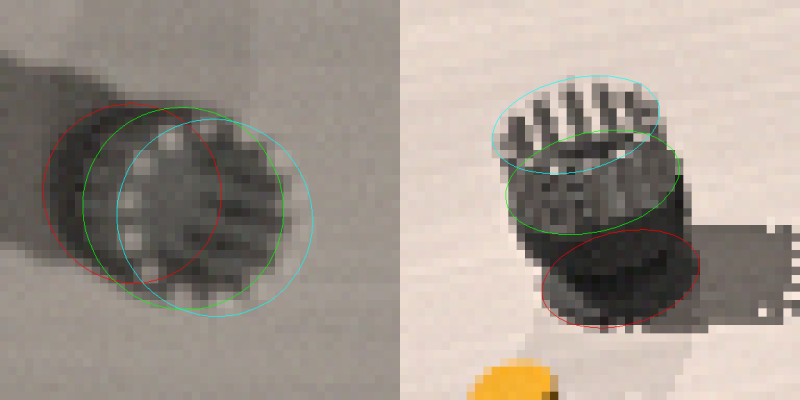

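Emit:
drive_tool:
  series: [1,0,-62,0,0,0,-0.15,1,0,-62,0,0,0,-0.15,1,0,-62,0,0,0,-0.15,1,0,0,0,0,0,0,1,0,0,0,0,0,0]
  force: 40

```text
t: 0.72
eef_pos: [0.2391, 0.4321, 0.2537]
tool_rot: [0.0, 0.0, 1.0, 0.001]
contact_force: [-0.1, 0.7, 0.6]
gripper_width: 1.002
```

The overlay fits the crown to about 1 px, about 2.5 mm. Green, red and cyan circles sit on the band, foot and pin tips, so the crown is at about (0.424, -0.329). Tool x is now −world x, y is +world y and z points down. Next I go above the foot ring at (0.434, 0.110).

Emit:
drive_tool:
  series: [1,-28,-46,0,0,0,0,1,-28,-46,0,0,0,0,1,-28,-46,0,0,0,0,1,-28,-46,0,0,0,0,1,-28,-46,0,0,0,0,1,-28,-46,0,0,0,0,1,-27,-46,0,0,0,0,1,0,0,50,0,0,0,1,0,0,50,0,0,0,1,0,0,0,0,0,0,1,0,0,0,0,0,0]

```text
t: 2.1
eef_pos: [0.4356, 0.1104, 0.1546]
tool_rot: [0.001, -0.0, 1.0, 0.0]
contact_force: [1.3, 1.0, -0.1]
gripper_width: 1.0
```

Emit:
drive_tool:
  series: [1,2,-1,40,0,0,0,1,0,0,40,0,0,0,1,0,0,30,0,0,0,1,0,0,18,0,0,0,1,0,0,0,0,0,0,-1,0,0,0,0,0,0,-1,0,0,0,0,0,0,-1,0,0,0,0,0,0,-1,0,0,0,0,0,0,-1,0,0,0,0,0,0]

```text
t: 3.35
eef_pos: [0.4336, 0.1093, 0.0271]
tool_rot: [0.002, -0.0, 1.0, 0.001]
contact_force: [-0.8, 0.4, 7.2]
gripper_width: 0.723
```

Emit:
drive_tool:
  series: [-1,0,0,0,0,0,0,-1,0,0,-20,0,0,0,-1,0,0,-40,0,0,0,-1,0,0,-40,0,0,0,-1,0,0,0,0,0,0,-1,0,0,0,0,0,0]

```text
t: 4.1
eef_pos: [0.4319, 0.1087, 0.1255]
tool_rot: [0.0, -0.0, 1.0, 0.0]
contact_force: [0.5, -0.8, -0.9]
gripper_width: 0.725
```

Run:
```python
from m import *
for n in('scene','top'):
    c=cam(n); np.save(n+'1.npy',c,allow_pickle=True)
    cv2.imwrite(f'pics/{n}1.png',c['pixels'])
a=cv2.imread('pics/scene1.png');b=cv2.imread('pics/top1.png');
cv2.imwrite('pics/v1.png',cv2.resize(np.hstack([a[60:300,60:420],b[60:300,60:420]]),(800,267),interpolation=cv2.INTER_AREA))
```

```text
(no output)
```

View pics/v1.png

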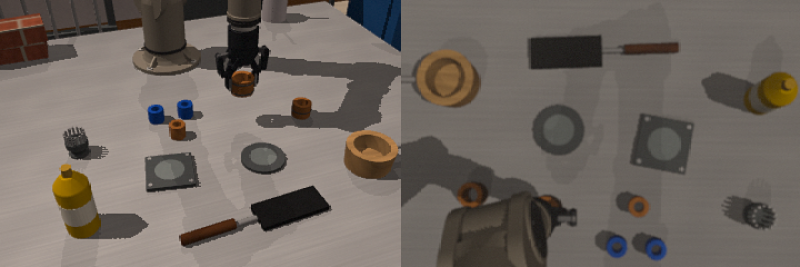

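The foot ring is held upright between the fingers (scene crop, at (243,83)). Carrying it to the square stand.

Emit:
drive_tool:
  series: [-1,-20,-34,0,0,0,0,-1,-25,-41,0,0,0,0,-1,-25,-41,0,0,0,0,-1,-25,-41,0,0,0,0,-1,-25,-41,0,0,0,0,-1,-23,-41,0,0,0,0,-1,0,0,40,0,0,0,-1,0,0,30,0,0,0,-1,0,0,0,0,0,0,-1,0,0,0,0,0,0]

```text
t: 5.45
eef_pos: [0.5752, -0.1305, 0.0555]
tool_rot: [-0.0, -0.0, 1.0, -0.0]
contact_force: [0.1, -0.2, -0.3]
gripper_width: 0.724
```

Emit:
drive_tool:
  series: [-1,0,0,9,0,0,0,-1,0,0,6,0,0,0,-1,0,0,0,0,0,0,-1,0,0,0,0,0,0]

```text
t: 5.95
eef_pos: [0.5752, -0.1304, 0.0405]
tool_rot: [0.0, -0.0, 1.0, -0.0]
contact_force: [-1.0, 0.3, -1.0]
gripper_width: 0.722
```

Emit:
drive_tool:
  series: [-1,0,0,1,0,0,0,-1,0,0,0,0,0,0]

```text
t: 6.2
eef_pos: [0.5751, -0.1304, 0.0394]
tool_rot: [0.0, -0.0, 1.0, 0.0]
contact_force: [0.7, -0.1, -0.9]
gripper_width: 0.726
```

Emit:
drive_tool:
  series: [-1,0,0,1,0,0,0,-1,0,0,0,0,0,0]

```text
t: 6.45
eef_pos: [0.5751, -0.1304, 0.0392]
tool_rot: [0.0, -0.0, 1.0, 0.0]
contact_force: [-4.6, 0.8, 8.3]
gripper_width: 0.727
```

Emit:
drive_tool:
  series: [-1,0,0,0.5,0,0,0,-1,0,0,0,0,0,0]

```text
t: 6.7
eef_pos: [0.5751, -0.1305, 0.0392]
tool_rot: [0.0, 0.0, 1.0, 0.0]
contact_force: [-5.0, 1.6, 13.4]
gripper_width: 0.726
```

Emit:
drive_tool:
  series: [-1,0,0,-0.5,0,0,0,1,0,0,0,0,0,0,1,0,0,0,0,0,0,1,0,0,0,0,0,0,1,0,0,-20,0,0,0,1,0,0,-40,0,0,0,1,0,0,-40,0,0,0,1,0,0,0,0,0,0]

```text
t: 7.7
eef_pos: [0.5776, -0.1312, 0.1429]
tool_rot: [0.004, 0.0, 1.0, -0.0]
contact_force: [0.2, 0.2, -0.6]
gripper_width: 0.997
```

Emit:
drive_tool:
  series: [1,15,51,0,0,0,0,1,15,51,0,0,0,0,1,15,51,0,0,0,0,1,15,51,0,0,0,0,1,15,51,0,0,0,0,1,15,51,0,0,0,0,1,15,51,0,0,0,0,1,12,54,0,0,0,0,1,0,0,40,0,0,0,1,0,0,0,0,0,0,1,0,0,0,0,0,0]

```text
t: 9.07
eef_pos: [0.4586, 0.2795, 0.099]
tool_rot: [0.0, 0.001, 1.0, -0.0]
contact_force: [-0.2, 0.5, -0.5]
gripper_width: 0.999
```

Run:
```python
from m import *
c=cam('top'); np.save('top2.npy',c,allow_pickle=True)
s=cam('scene'); np.save('scene2.npy',s,allow_pickle=True)
g=proj(c,[.575,-.1305,.056])[0].round().astype(int); print(g, face(c,*g), onz(c,face(c,*g)[0],.056))
g=proj(s,[.575,-.1305,.056])[0].round().astype(int); print(g, face(s,*g,18), onz(s,face(s,*g,18)[0],.056))
cv2.imwrite('pics/v2.png',np.hstack([cv2.resize(c['pixels'][100:300,60:360],(600,400)),cv2.resize(s['pixels'][g[1]-40:g[1]+40,g[0]-20:g[0]+20],(200,400),interpolation=cv2.INTER_NEAREST)]))
print(bot.get_obs()['eef_pos'])
```

```text
[300 188] ((np.float64(300.12438201904297), np.float64(187.2636947631836)), (25.424158096313477, 25.896257400512695), 94.0, np.int64(436)) [ 0.5756 -0.1315  0.056 ]
[211 199] ((np.float64(210.35036277770996), np.float64(199.6143684387207)), (15.485145568847656, 24.199073791503906), 108.0, np.int64(577)) [ 0.577 -0.132  0.056]
[0.4591 0.2799 0.0996]
```

View pics/v2.png

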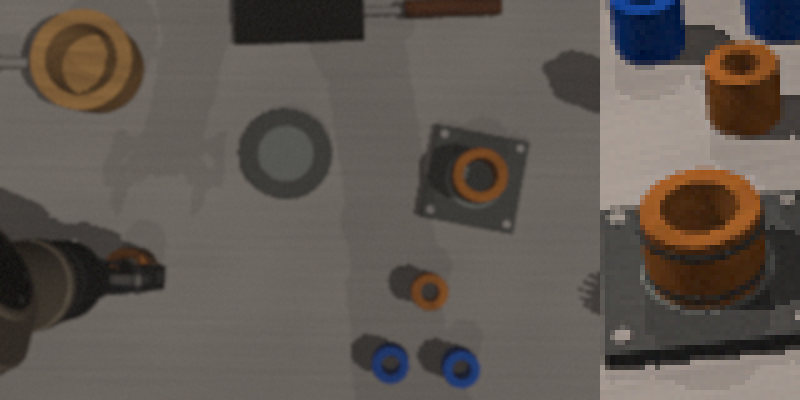

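The foot ring stands upright on the stand. Top view gives (0.5756, −0.1315) against the stand's (0.5749, −0.1302), a 1.5 mm difference. Now gripping the body ring.

Emit:
drive_tool:
  series: [1,1,1,40,0,0,0,1,0,0,22,0,0,0,1,0,0,10,0,0,0,1,0,0,0,0,0,0,-1,0,0,0,0,0,0,-1,0,0,0,0,0,0,-1,0,0,0,0,0,0,-1,0,0,0,0,0,0,-1,0,0,0,0,0,0,-1,0,0,0,0,0,0]

```text
t: 10.42
eef_pos: [0.4576, 0.282, 0.0274]
tool_rot: [0.001, -0.0, 1.0, 0.001]
contact_force: [-1.2, -0.4, 4.9]
gripper_width: 0.609
```

Emit:
drive_tool:
  series: [-1,0,0,0,0,0,0,-1,0,0,0,0,0,0]

```text
t: 10.68
eef_pos: [0.4576, 0.282, 0.0274]
tool_rot: [0.001, -0.0, 1.0, 0.001]
contact_force: [-0.7, -0.5, 5.0]
gripper_width: 0.614
```

Emit:
drive_tool:
  series: [-1,0,0,-20,0,0,0,-1,0,0,-50,0,0,0,-1,0,0,-50,0,0,0,-1,-12,-41,0,0,0,0,-1,-15,-52,0,0,0,0,-1,-15,-53,0,0,0,0,-1,-15,-53,0,0,0,0,-1,-15,-53,0,0,0,0,-1,-15,-53,0,0,0,0,-1,-15,-53,0,0,0,0,-1,-16,-54,0,0,0,0,-1,0,0,0,0,0,0]

```text
t: 12.18
eef_pos: [0.5752, -0.1367, 0.1471]
tool_rot: [0.001, 0.004, 1.0, -0.002]
contact_force: [0.3, 0.7, -1.2]
gripper_width: 0.61
```

Emit:
drive_tool:
  series: [-1,0,0,25,0,0,0,-1,0,0,20,0,0,0,-1,0,0,0,0,0,0,-1,0,0,0,0,0,0]

```text
t: 12.68
eef_pos: [0.5755, -0.1299, 0.1021]
tool_rot: [0.0, -0.0, 1.0, 0.0]
contact_force: [0.1, -0.2, -0.7]
gripper_width: 0.609
```

Emit:
drive_tool:
  series: [-1,0,-0.5,10,0,0,0,-1,0,0,7,0,0,0,-1,0,0,1,0,0,0,-1,0,0,0,0,0,0,-1,0,0,0,0,0,0]

```text
t: 13.3
eef_pos: [0.5751, -0.1308, 0.0835]
tool_rot: [0.0, -0.0, 1.0, 0.0]
contact_force: [-1.4, 0.8, 5.3]
gripper_width: 0.612
```

Emit:
drive_tool:
  series: [-1,0,0,1,0,0,0,-1,0,0,0,0,0,0]

```text
t: 13.55
eef_pos: [0.5751, -0.1309, 0.0834]
tool_rot: [0.0, -0.0, 1.0, 0.0]
contact_force: [-4.8, 1.0, 15.2]
gripper_width: 0.606
```

Emit:
drive_tool:
  series: [-1,0,0,-1,0,0,0,1,0,0,0,0,0,0,1,0,0,0,0,0,0,1,0,0,0,0,0,0,1,0,0,-20,0,0,0,1,0,0,-40,0,0,0,1,0,0,-20,0,0,0,1,40,15,0,0,0,0,1,50,20,0,0,0,0,1,47,20,0,0,0,0,1,0,0,40,0,0,0,1,0,0,0,0,0,0]

```text
t: 15.05
eef_pos: [0.4363, -0.0757, 0.1221]
tool_rot: [-0.002, -0.0, 1.0, -0.0]
contact_force: [-0.1, -0.4, 0.6]
gripper_width: 1.0
```

Run:
```python
from m import *
c=cam('top'); s=cam('scene'); 
for n,k,w in((c,'top',22),(s,'scene',18)):
    g=proj(n,[.5755,-.131,.098])[0].round().astype(int); f=face(n,*g,w); print(k,f, onz(n,f[0],.098))
g=proj(s,[.5755,-.131,.07])[0].round().astype(int)
cv2.imwrite('pics/v3.png',np.hstack([cv2.resize(c['pixels'][100:300,160:460],(600,400)),cv2.resize(s['pixels'][g[1]-40:g[1]+40,g[0]-20:g[0]+20],(200,400),interpolation=cv2.INTER_NEAREST)]))
print(bot.get_obs()['eef_pos'])
```

```text
top ((np.float64(302.5359287261963), np.float64(186.63411331176758)), (22.4332218170166, 25.925033569335938), 85.0, np.int64(462)) [ 0.5738 -0.1315  0.098 ]
scene ((np.float64(211.83399200439453), np.float64(182.2472276687622)), (14.347455978393555, 30.39600372314453), 98.0, np.int64(692)) [ 0.5608 -0.1206  0.098 ]
[ 0.4386 -0.0763  0.1237]
```

View pics/v3.png

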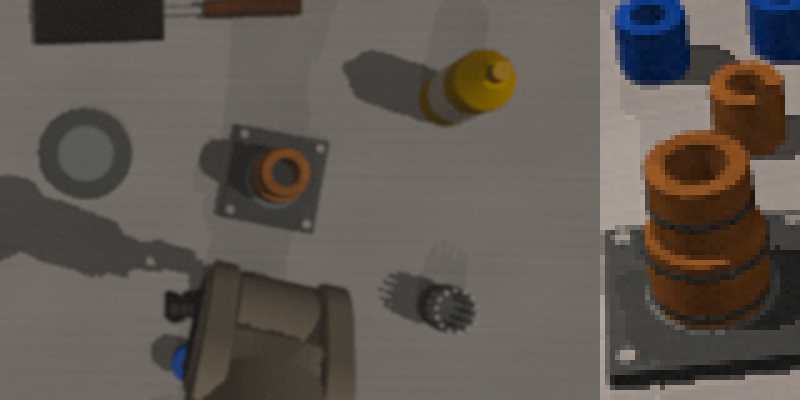

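The body ring sits centred and upright on the foot ring. My face fits at this height were contaminated by the foot ring's face, so I judge this by the picture. The gripper is above the neck ring, so I descend.

Emit:
drive_tool:
  series: [1,0,1,40,0,0,0,1,0,0,30,0,0,0,1,0,0,15,0,0,0,1,0,0,8.5,0,0,0,1,0,0,0,0,0,0,-1,0,0,0,0,0,0,-1,0,0,0,0,0,0,-1,0,0,0,0,0,0,-1,0,0,0,0,0,0,-1,0,0,0,0,0,0,-1,0,0,0,0,0,0,-1,0,0,0,0,0,0]

```text
t: 16.65
eef_pos: [0.4385, -0.0749, 0.0306]
tool_rot: [0.001, 0.0, 1.0, 0.0]
contact_force: [-1.4, -0.2, 8.2]
gripper_width: 0.502
```

Emit:
drive_tool:
  series: [-1,0,0,-20,0,0,0,-1,0,0,-50,0,0,0,-1,0,0,-50,0,0,0,-1,0,0,-20,0,0,0,-1,0,0,0,0,0,0,-1,-30,-12,0,0,0,0,-1,-40,-16,0,0,0,0,-1,-40,-17,0,0,0,0,-1,-27,-11,0,0,0,0,-1,0,0,0,0,0,0,-1,0,0,0,0,0,0]

```text
t: 18.02
eef_pos: [0.5736, -0.1306, 0.1683]
tool_rot: [-0.002, -0.0, 1.0, 0.0]
contact_force: [-0.4, -0.5, 0.3]
gripper_width: 0.498
```

Emit:
drive_tool:
  series: [-1,0,0,15,0,0,0,-1,0,0,10,0,0,0,-1,0,0,0,0,0,0,-1,0,0,0,0,0,0]

```text
t: 18.52
eef_pos: [0.5751, -0.1309, 0.1449]
tool_rot: [0.0, -0.0, 1.0, 0.0]
contact_force: [-1.1, 0.4, -0.7]
gripper_width: 0.501
```

Emit:
drive_tool:
  series: [-1,0,0,9,0,0,0,-1,0,0,6,0,0,0,-1,0,0,0.8,0,0,0,-1,0,0,0,0,0,0,-1,0,0,0,0,0,0]

```text
t: 19.15
eef_pos: [0.575, -0.1309, 0.129]
tool_rot: [-0.0, -0.0, 1.0, 0.0]
contact_force: [-0.5, 0.8, -1.0]
gripper_width: 0.501
```

Emit:
drive_tool:
  series: [-1,0,0,1,0,0,0,-1,0,0,0,0,0,0]

```text
t: 19.4
eef_pos: [0.5753, -0.131, 0.1287]
tool_rot: [0.0, -0.0, 1.0, 0.0]
contact_force: [-1.9, 0.7, 5.8]
gripper_width: 0.505
```

Emit:
drive_tool:
  series: [-1,0,0,-0.5,0,0,0,1,0,0,0,0,0,0,1,0,0,0,0,0,0,1,0,0,0,0,0,0,1,0,0,0,0,0,0,1,0,0,-20,0,0,0,1,0,0,-40,0,0,0,1,0,0,-20,0,0,0,1,35,0,0,0,0,0,1,60,0,0,0,0,0,1,56,0,0,0,0,0,1,0,-30,0,0,0,0]

```text
t: 20.9
eef_pos: [0.4187, -0.1592, 0.2074]
tool_rot: [-0.002, -0.001, 1.0, 0.002]
contact_force: [1.3, -1.3, 0.4]
gripper_width: 1.002
```

Emit:
drive_tool:
  series: [1,0,-60,0,0,0,0,1,0,-60,0,0,0,0,1,0,-48,0,0,0,0,1,0,0,40,0,0,0,1,0,0,40,0,0,0,1,0,0,0,0,0,0,1,0,0,0,0,0,0]

```text
t: 21.78
eef_pos: [0.4246, -0.3295, 0.1297]
tool_rot: [0.001, -0.0, 1.0, -0.0]
contact_force: [0.3, 0.3, -0.4]
gripper_width: 0.998
```

Run:
```python
from m import *
c=cam('top'); s=cam('scene'); 
g=proj(s,[.5755,-.131,.08])[0].round().astype(int); h=proj(s,[.424,-.329,.07])[0].round().astype(int)
a=cv2.resize(c['pixels'][120:280,230:430],(400,320));
b=cv2.resize(s['pixels'][g[1]-40:g[1]+40,g[0]-20:g[0]+20],(160,320),interpolation=cv2.INTER_NEAREST)
d=cv2.resize(s['pixels'][h[1]-40:h[1]+40,h[0]-30:h[0]+30],(240,320),interpolation=cv2.INTER_NEAREST)
cv2.imwrite('pics/v4.png',np.hstack([a,b,d])); np.save('top4.npy',c,allow_pickle=True); np.save('scene4.npy',s,allow_pickle=True)
for th in (None,105,115):
  for n,k,w in((c,'top',22),(s,'scene',10)):
    g=proj(n,[.5755,-.131,.138])[0].round().astype(int); f=face(n,*g,w,th); print(k,f, onz(n,f[0],.138))
print(bot.get_obs()['eef_pos'])
```

```text
top ((np.float64(304.3459243774414), np.float64(186.56439781188965)), (19.03045654296875, 26.27393913269043), 84.0, np.int64(542)) [ 0.5707 -0.13    0.138 ]
scene ((np.float64(206.30298805236816), np.float64(175.19163990020752)), (9.643684387207031, 18.906328201293945), 107.0, np.int64(252)) [ 0.5803 -0.1357  0.138 ]
top ((np.float64(305.2261619567871), np.float64(184.36887550354004)), (17.164730072021484, 18.950368881225586), 105, np.int64(542)) [ 0.5754 -0.1318  0.138 ]
scene ((np.float64(206.27536582946777), np.float64(175.3198823928833)), (9.884330749511719, 18.834896087646484), 105, np.int64(252)) [ 0.5808 -0.1358  0.138 ]
top ((np.float64(311.7203960418701), np.float64(186.12945747375488)), (2.2991585731506348, 9.248507499694824), 115, np.int64(542)) [ 0.5719 -0.1454  0.138 ]
scene ((np.float64(206.23345375061035), np.float64(175.20171546936035)), (9.471246719360352, 18.907209396362305), 115, np.int64(252)) [ 0.5803 -0.1358  0.138 ]
[ 0.4251 -0.3296  0.1302]
```

View pics/v4.png

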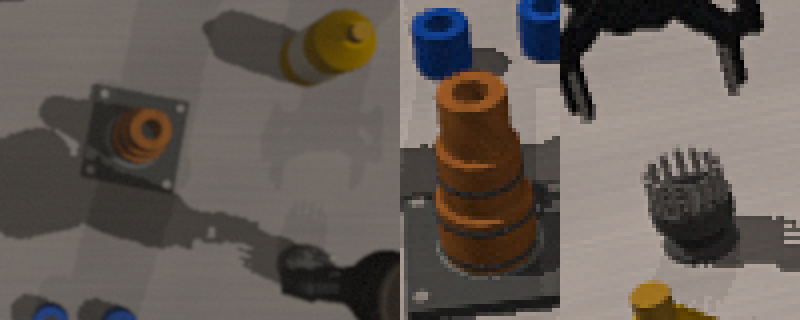

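The stack is three-stepped and straight. Its top face reads (0.5754, −0.1318), matching the foot ring. I check that the open fingers are centred over the crown before descending.

Run:
```python
from m import *
s=np.load('scene4.npy',allow_pickle=True).item()
h=proj(s,[.424,-.329,.07])[0].round().astype(int)
f=lambda P:((proj(s,P)-h+[30,40]+.5)*4+[560,0]).round()
print(f([[.425,-.3296,z] for z in(0,.042,.066,.12)]))
for z in(.117,.121): print(f([[.425,-.3296-.05,z],[.425,-.3296+.05,z]]))
```

```text
[[705. 241.]
 [692. 195.]
 [684. 167.]
 [665. 102.]]
[[587. 121.]
 [743.  92.]]
[[585. 115.]
 [742.  87.]]
```

Emit:
drive_tool:
  series: [1,0,0,40,0,0,0,1,0,0,30,0,0,0,1,0,0,18,0,0,0,1,0,0,10,0,0,0,1,0,0,0,0,0,0,-1,0,0,0,0,0,0,-1,0,0,0,0,0,0,-1,0,0,0,0,0,0,-1,0,0,0,0,0,0,-1,0,0,0,0,0,0,-1,0,0,0,0,0,0]
  force: 60

```text
t: 23.25
eef_pos: [0.4247, -0.3295, 0.0317]
tool_rot: [0.001, -0.0, 1.0, -0.0]
contact_force: [-0.9, 1.3, 7.4]
gripper_width: 0.639
```

Emit:
drive_tool:
  series: [-1,0,0,-10,0,0,0,-1,0,0,-20,0,0,0,-1,0,0,-40,0,0,0,-1,0,0,-40,0,0,0,-1,0,0,0,0,0,0,-1,0,0,0,0,0,0]

```text
t: 24.0
eef_pos: [0.4236, -0.3282, 0.1399]
tool_rot: [-0.0, -0.0, 1.0, 0.0]
contact_force: [0.3, 1.4, -3.6]
gripper_width: 0.637
```

Run:
```python
from m import *
s=cam('scene');h=proj(s,[.424,-.329,.14])[0].round().astype(int);t=cam('top');g=proj(t,[.424,-.329,.1])[0].round().astype(int)
cv2.imwrite('pics/v5.png',np.hstack([cv2.resize(s['pixels'][h[1]-40:h[1]+40,h[0]-40:h[0]+40],(400,400)),cv2.resize(t['pixels'][g[1]-40:g[1]+40,g[0]-40:g[0]+40],(400,400))]))
print(bot.get_obs())
```

```text
{'t': 24.1, 'q': array([ 0.1472,  0.4315,  0.5001,  2.0159, -0.2931,  0.7663,  2.3938]), 'joint_vel': array([ 0.0029,  0.007 ,  0.0006, -0.0034,  0.001 ,  0.0024, -0.001 ]), 'joint_torque': array([ -0.0628, -46.615 ,   7.1379, -22.0261,   0.0101,  -0.0061,
         0.0016]), 'eef_pos': array([ 0.4232, -0.3281,  0.1392]), 'tool_rot': array([-0.0012, -0.0002,  1.    ,  0.0007]), 'contact_force': array([-0.8111, -0.6622, -3.3951]), 'torque': array([-0.0158, -0.0404,  0.0054]), 'gripper_width': 0.6367659911877648}
```

View pics/v5.png

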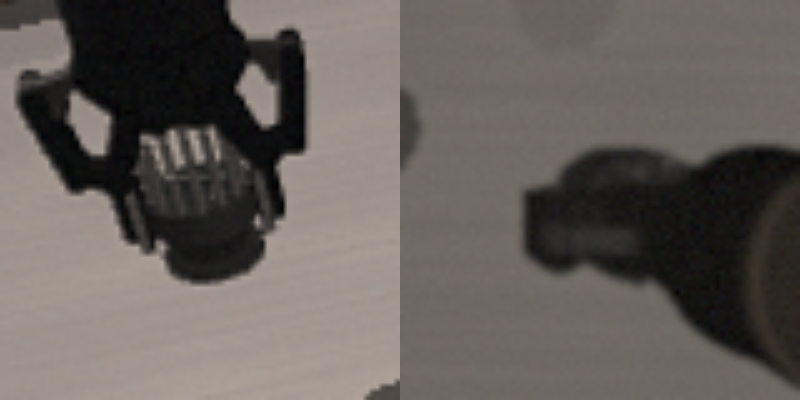

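The crown is held upright and the wrist weighs 3.5 N. In the top crop it spans rows 148–283, and I check whether it is offset along x between the pads.

Run:
```python
from m import *
t=np.load('top4.npy',allow_pickle=True).item()
g=proj(t,[.424,-.329,.1])[0].round().astype(int)
th=np.linspace(0,2*np.pi,90)
for x in(.4235,.4285):
  for r,z in((.026,.1085),(.028,.1325),(.028,.1505),(.0265,.1745)):
    q=(proj(t,np.c_[x+r*np.cos(th),-.3285+r*np.sin(th),0*th+z])-g+40.5)*5
    print(x,z,'cols',q[:,0].min().round(),q[:,0].max().round(),'rows',q[:,1].min().round(),q[:,1].max().round())
```

```text
0.4235 0.1085 cols 149.0 271.0 rows 144.0 267.0
0.4235 0.1325 cols 165.0 300.0 rows 144.0 280.0
0.4235 0.1505 cols 181.0 319.0 rows 148.0 287.0
0.4235 0.1745 cols 207.0 342.0 rows 157.0 293.0
0.4285 0.1085 cols 149.0 271.0 rows 133.0 255.0
0.4285 0.1325 cols 165.0 299.0 rows 132.0 268.0
0.4285 0.1505 cols 181.0 319.0 rows 135.0 274.0
0.4285 0.1745 cols 207.0 342.0 rows 144.0 280.0
```

Emit:
drive_tool:
  series: [-1,-22,35,0,0,0,0,-1,0,50,0,0,0,0,-1,0,50,0,0,0,0,-1,0,50,0,0,0,0,-1,0,50,0,0,0,0,-1,0,50,0,0,0,0,-1,0,50,0,0,0,0,-1,0,50,0,0,0,0,-1,0,46,0,0,0,0,-1,-40,0,0,0,0,0,-1,-60,0,0,0,0,0,-1,-56,0,0,0,0,0]

```text
t: 25.6
eef_pos: [0.603, 0.1023, 0.1389]
tool_rot: [-0.001, -0.001, 1.0, -0.0]
contact_force: [0.7, -0.4, -2.1]
gripper_width: 0.636
```

Emit:
drive_tool:
  series: [-1,0,0,30,0,0,0,-1,0,0,35,0,0,0,-1,0,0,15,0,0,0,-1,0,0,0,0,0,0,-1,0,0,0,0,0,0]

```text
t: 26.22
eef_pos: [0.6028, 0.1021, 0.0615]
tool_rot: [0.001, -0.0, 1.0, 0.0]
contact_force: [0.2, 0.7, -1.8]
gripper_width: 0.635
```

Emit:
drive_tool:
  series: [-1,1,1,9,0,0,0,-1,0,0,6,0,0,0,-1,0,0,0,0,0,0,-1,0,0,0,0,0,0]

```text
t: 26.72
eef_pos: [0.6011, 0.103, 0.0456]
tool_rot: [0.0, -0.0, 1.0, -0.0]
contact_force: [-0.3, 0.5, -2.9]
gripper_width: 0.638
```

Emit:
drive_tool:
  series: [-1,0,0,2,0,0,0,-1,0,0,1,0,0,0,-1,0,0,0,0,0,0]

```text
t: 27.1
eef_pos: [0.601, 0.1031, 0.0424]
tool_rot: [-0.0, -0.0, 1.0, 0.0]
contact_force: [0.9, 1.3, -3.0]
gripper_width: 0.634
```

Emit:
drive_tool:
  series: [-1,0,0,1,0,0,0,-1,0,0,0,0,0,0]

```text
t: 27.35
eef_pos: [0.6011, 0.1031, 0.0418]
tool_rot: [0.0, -0.0, 1.0, 0.0]
contact_force: [-1.5, -0.1, 0.3]
gripper_width: 0.637
```

Emit:
drive_tool:
  series: [-1,0,0,0.5,0,0,0,-1,0,0,0,0,0,0]

```text
t: 27.6
eef_pos: [0.6011, 0.1031, 0.0417]
tool_rot: [0.0, -0.0, 1.0, 0.0]
contact_force: [-3.1, 0.3, 6.1]
gripper_width: 0.635
```

Contact reached at the predicted height. Now I release, rise straight up and move clear.

Emit:
drive_tool:
  series: [-1,0,0,-0.5,0,0,0,1,0,0,0,0,0,0,1,0,0,0,0,0,0,1,0,0,0,0,0,0,1,0,0,0,0,0,0,1,0,0,-20,0,0,0,1,0,0,-50,0,0,0,1,0,0,-60,0,0,0,1,0,0,-60,0,0,0,1,30,50,0,0,0,0,1,30,50,0,0,0,0,1,30,50,0,0,0,0]

```text
t: 29.1
eef_pos: [0.5102, 0.2543, 0.2333]
tool_rot: [0.001, 0.0, 1.0, 0.001]
contact_force: [0.8, 0.3, 0.0]
gripper_width: 0.999
```

Emit:
drive_tool:
  series: [1,30,50,0,0,0,0,1,0,50,0,0,0,0,1,0,0,0,0,0,0,1,0,0,0,0,0,0]

```text
t: 29.6
eef_pos: [0.4813, 0.3523, 0.2324]
tool_rot: [0.0, 0.0, 1.0, -0.0]
contact_force: [0.6, -1.2, 0.3]
gripper_width: 1.002
```

Run:
```python
from m import *
t=cam('top');s=cam('scene')
th=np.linspace(0,2*np.pi,60); P=(.6021,.1023); out=[]
for c,d in((t,(0,0)),(s,(.0013,-.0009))):
    u,v=proj(c,[P[0],P[1],.04])[0].round().astype(int);w=30
    im=cv2.resize(c['pixels'][v-w:v+w,u-w:u+w],(400,400),interpolation=cv2.INTER_NEAREST)
    for r,z,col in((.026,.01,(0,0,255)),(.028,.052,(0,255,0)),(.0265,.076,(255,255,0))):
        q=(proj(c,np.c_[P[0]+d[0]+r*np.cos(th),P[1]+d[1]+r*np.sin(th),0*th+z])-[u-w,v-w]+.5)*400/60; cv2.polylines(im,[q.astype(int)],True,col,1)
    out.append(im)
cv2.imwrite('pics/v6.png',np.hstack(out)); cv2.imwrite('pics/v7.png',cv2.resize(s['pixels'],(768,576)))
for h,thr in((.138,105),):
    g=proj(t,[.5755,-.131,h])[0].round().astype(int); f=face(t,*g,22,thr); print(f,onz(t,f[0],h))
o=bot.get_obs(); print(o['eef_pos'],o['contact_force'],o['t'])
```

```text
((np.float64(305.2149028778076), np.float64(184.5012664794922)), (17.047054290771484, 18.69278907775879), 105, np.int64(543)) [ 0.5751 -0.1318  0.138 ]
[0.4817 0.3513 0.2321] [-0.0722 -1.2856  0.1811] 29.7
```

View pics/v6.png

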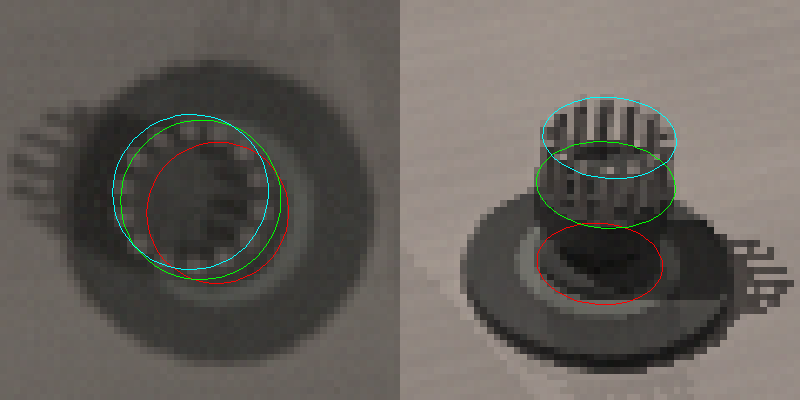

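View pics/v7.png

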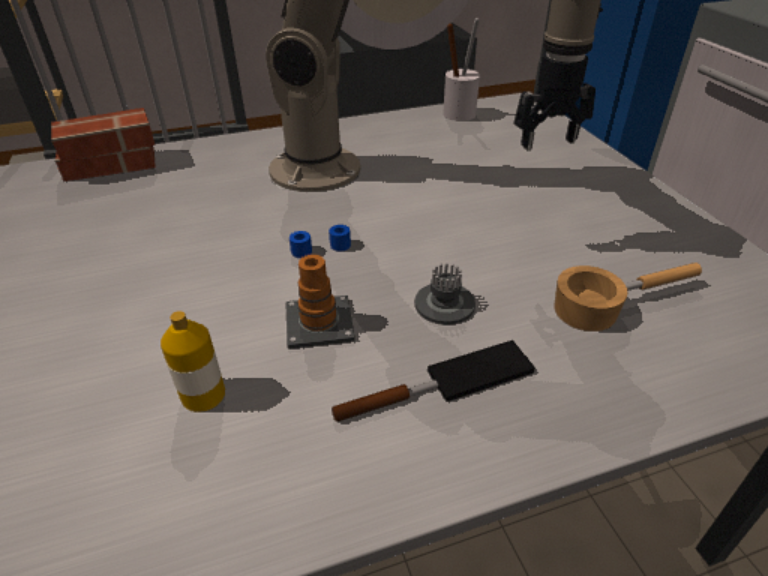

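The crown stands upright on the round stand. The circles drawn at the stand's middle match its band and pins to 1–2 px, under 4 mm. The stack at (315,295) stands straight, and the can, block and paddle have not moved. Handing in.

```bash
python3 -c "
from station import bot
print(bot.hand_in())"
```

```text
the job is handed in; nothing more can be done
None
```

I built the stepped mould on the square stand: foot ring, then body ring, then neck ring. Last, I stood the pin crown on the round stand and handed the job in at about 30 s of the 106 s allowed. Each piece was lowered until the wrist felt contact, then released and cleared by rising straight up.

**Last checks:**
- **Stack:** the foot ring was about 1.5 mm from the stand's middle when I measured it after placing. The neck ring's top face was within 2 mm of both the foot ring and the stand at the end, and the stack looks straight in both views.
- **Crown:** it is upright and within about 4 mm of the round stand's middle, judged from an overlay in both views.
- **Bystanders and arm:** the gas can, wooden block and paddle look unmoved in the last picture. The gripper is open and well clear.

**What disagreed or failed:**
- The scene camera reads about 1–2 mm off the top camera throughout, which is within the stated calibration.
- My ellipse fits for the body ring's top, and for the neck ring's top in the scene view, were spoiled by the ring faces below. I judged the body ring from the picture and its contact height (83.4 mm, as predicted), and the neck ring from the top view alone.

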